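# Stand the bead canister in the drying dock and switch its bay on

## Task

A moisture-absorber canister has been left lying in one bay of the white two-bay drying dock: bring its black foot up against the dock's back stop and tilt it up until it stands upright over that bay's vent, keeping its foot down by the deck rather than lifting the canister clear, and let go of it. Then flip that bay's toggle on the grey switch box (left toggle for the left bay, right toggle for the right bay) past its centre so that it snaps over to the far, on side. Leave the other toggle off, and the spare canister and everything else on the counter where they are.

Things in the scene. Friction and masses are not known exactly. Their poses are not given: they have to be found in the camera images.
- dock: Fixed white drying dock, left or right of the switch box. Origin: centre of its underside on the counter; x away from the robot (yaw within 0.15 rad), y left. Deck 240 (x) x 300 (y) mm, 12 mm thick. On its far edge, x +90 to +140 mm, stands the air housing, full width, 62 mm high over the counter; its upright front face at x = +90 is the back stop. Two bays centred at y = +70 and -70 mm.
- bay_left (a point): Point on the deck's top (12 mm over the counter) at the centre of the left (+y) bay's round vent, 27 mm in front of the back stop; dock's axes. Ribs 4 mm thick, 10 mm high over the deck flank each bay along the last 30 mm before the stop, 74 mm clear between them.
- bay_right (a point): The same for the right (-y) bay.
- canister: The one to stand up: loose white cylinder with slots, 50 mm diameter over 95 mm from its flat black-banded foot, then a 20 mm neck and a ball grip of 36 mm (136 mm in all); 0.36 to 0.59 kg, mass centre 50 mm from the foot. Lies on the deck in one bay, within 0.1 rad of the dock's x, foot 25 to 55 mm from the stop. Origin: centre of the foot's face; its own x runs from top to foot (straight down when upright).
- canister_foot (a point): Centre of the canister's foot face (25 mm over the deck when lying, at deck height when standing).
- canister_ball (a point): Centre of the canister's grey ball grip, on its axis 118 mm from the foot's face. Held lightly by the ball (20 N or less) the canister swings between the fingers under its own weight; a strong grip holds it stiffly.
- spare: Another, equal canister, loose, already standing in the other bay; origin at the centre of its foot, z up. To be left alone.
- switchbox: Fixed grey steel switch box 110 (x) x 160 (y) x 50 mm high; origin: centre of its underside; x points away from the robot (yaw up to 0.3 rad), y to the left. Its two toggles are pivoted 51 mm over the counter at x = 0, y = +42 (left) and y = -42 mm (right).
- toggle_left (a joint): Angle of the left steel toggle bat about the box's y axis: 0 = off, leaning 0.4 rad towards the robot; 0.8 = on, leaning 0.4 rad away from it; over-centre at 0.4, it snaps to the side it is past. Bat 9 mm thick, 36 mm from pivot to the centre of its 14 mm ball tip. About 2 to 2.5 N at the tip along the box's +x starts it, less towards the centre.
- toggle_right (a joint): The same for the right toggle.
- toggle_left_tip (a point): Centre of the left bat's ball tip (about 84 mm over the counter, 14 mm to the robot's side of its pivot when off).
- toggle_right_tip (a point): The same for the right bat.
- tin: Round aluminium tin, 44 mm diameter, 24 mm high, on top of the dock's housing midway between the bays; origin under it. Bystander.
- detergent: White bottle 84 mm diameter, 200 mm high, on the left; origin under it. Bystander.
- jar: Glass jar 60 mm diameter, 70 mm high, behind; origin under it. Bystander.
- scoop_cup: Clear plastic cup 60 mm diameter, 50 mm high, on the right; origin under it. Bystander.
- lint_brush: Wooden brush lying on the right. Bystander.
- softener: White bottle 76 mm diameter, 180 mm high, on the right; origin under it. Bystander.
- stain_soap: Brown soap bar 85 x 55 x 28 mm on the left; origin under it. Bystander.
Things that resemble listed ones, but are neither listed nor needed, are in the scene too. Leave any purple or turquoise look-alike of the canister alone.

How it is judged (in metres and radians):
On the way, in this order (a step that is already met when the one before it is completed fails the run):
1. the canister stands upright and still on its foot over its bay's vent, let go, with both toggles still off (angle between canister's own x axis and vertical above 3.05 rad and z of canister_foot in the frame of dock below 0.018 m and (horizontal distance between canister_foot and bay_left below 0.015 m or horizontal distance between canister_foot and bay_right below 0.015 m) and linear speed of canister below 0.02 m/s and angular speed of canister below 0.1 rad/s and value of joint each of toggle_left, toggle_right below 0.1 rad and contact force between the fingers and canister below 0.2 N), for 0.2 s.
2. that bay's toggle has snapped to on (((horizontal distance between canister_foot and bay_left below 0.015 m and value of joint toggle_left above 0.7 rad) or (horizontal distance between canister_foot and bay_right below 0.015 m and value of joint toggle_right above 0.7 rad))), for 0.2 s.
At the end, for the whole second after the job is handed in: The canister stands upright (within 0.09 rad) and at rest on the deck with its foot's centre within 15 mm of its bay's vent centre, its bay's toggle is on (joint above 0.7) and the other toggle is off (below 0.1) (angle between canister's own x axis and vertical above 3.05 rad and z of canister_foot in the frame of dock below 0.018 m and linear speed of canister below 0.02 m/s and angular speed of canister below 0.1 rad/s and ((horizontal distance between canister_foot and bay_left below 0.015 m and value of joint toggle_left above 0.7 rad and value of joint toggle_right below 0.1 rad) or (horizontal distance between canister_foot and bay_right below 0.015 m and value of joint toggle_right above 0.7 rad and value of joint toggle_left below 0.1 rad))); the robot touches nothing.
It fails at once if a toggle is flipped before the canister stands upright (angle between canister's own x axis and vertical below 2.9 rad and value of joint any of toggle_left, toggle_right above 0.4 rad).
It fails at once if the other bay's toggle is flipped ((horizontal distance between canister_foot and bay_left below 0.015 m and value of joint toggle_right above 0.4 rad) or (horizontal distance between canister_foot and bay_right below 0.015 m and value of joint toggle_left above 0.4 rad)).
It fails at once if the canister is lifted clear: its foot's centre more than 60 mm over the deck (z of canister_foot in the frame of dock above 0.072 m).
It fails at once if the spare canister is moved more than 20 mm or knocked over (distance of spare from where it was at the start of the episode above 0.02 m or angle between spare's own z axis and vertical above 0.3 rad).
It fails at once if a bystander is moved more than 30 mm (distance of any of tin, detergent, jar, scoop_cup, lint_brush, softener, stain_soap from where it was at the start of the episode above 0.03 m).
It also fails if it takes over 54 s, if anything falls off the work surface, if the arm or the gripper's body presses on something with over 40 N, if the wrist force passes 120 N, or if a joint passes its speed limit or range.

## Robot

A 6-joint arm with a two-finger parallel gripper is mounted at the origin on the work surface. World frame = base frame: x ahead of the robot, y to its left, z up, the work surface at z = 0. Lengths are in mm, angles in rad, forces in N, time in s.
With the tool pointing down it reaches from about 400 to 825 mm from the base axis. Payload 7 kg.
Tool frame: the origin (TCP) lies midway between the tips of the shut fingers; the grasp point (between the pads) lies 19 mm behind it; y points along the fingers, z is the direction in which the jaws open and shut, and the axes are right-handed (so a half turn about y gives the same grasp; the last joint's range is limited). The gripper opens to 85 mm and grips with 20 to 120 N. Pads are 22 mm wide; open, the fingers measure 114 mm over their backs; the gripper's body (76 mm by 85 mm) begins 54 mm behind the grasp point. The pads swing forward as they close: fully open they stand 13 mm farther back than shut.
Start: joints at [-1.045, 0.359, 0.012, 0, -1.224, -0.288], TCP at [158.981, -655.988, 231.302] pointing down, gripper open.
Joint ranges: [-3.07, 3.07], [-1.43, 2.12], [-1.02, 1.25], [-3.03, 1.67], [-3.05, -0], [-3.03, 3.03]. Speed limits (rad/s): [2.39, 2.39, 3.01, 3.14, 3.14, 3.14].

## Interface

Orientations are given as a unit quaternion [w, x, y, z].
In Python, from bench import manip gives the robot as it stands.
- The arm moves only by the tool send_rows, never from a script. Its argument "commands" is text: rows parted by semicolons, each of 7 numbers parted by spaces: the shift along the world's x, y, z in mm, then the turn, a rotation vector about the world's x, y, z in rad, then the finger opening in mm, from 0 to 85.4. A call has 1 to 10 rows; each row shifts and turns the pose as measured when the row begins; what a row does not reach is not made up. A row lasts 1/12 s, in which the tool goes at most 41.7 mm and 7.16 degrees, less where a joint would pass 70% of its speed; a pose out of reach is approached as far as the arm can. A call is refused whole if a number of a shift passes 41.7 or a number of a turn 0.125, either way. A call with a gripper value outside its range is refused whole. The fingers move at their own pace and stop on an object; "grip_force" is the grip in N (left out, the last holds). Time passes only in rows, so rows that do not move let the fingers close. It gives the time, the measured TCP pose, the force and the opening at its end, in the units of the state.
- manip.get_state(): the state, without advancing time (a new reading comes with each control period).
- manip.snapshot(name): name is "scene" or "top" or "wrist"; returns (picture, depth): 480x640x3 uint8, red, green, blue; 480x640 float32, mm along the optical axis (not along the pixel's ray), 0 where there is no reading.
- manip.camera_params(name): a dict with "camera_matrix" (3x3 intrinsics, pixels), "R" (3x3) and "t" (3): a world point X has camera coordinates R X + t; the wrist camera has in their place "tool_from_camera" (4x4, takes a point from camera to tool coordinates, whose origin is the TCP and whose axes are the tool frame's). Camera axes: x right, y down, z forward; pixel columns grow to the right and rows downward; lengths in mm; the calibration is good to about 2 mm. A picture is of the moment at which its call begins: read the wrist's pose just before it. camera_params takes no time and is no camera call.
- manip.close_job(): hands the job in, once; it reports no verdict.
The state is a dict: "time_s": time; "joints": joint angles; "joint_vel": joint speeds; "joint_torque": joint torques, N m; "ee_pos": TCP position; "orientation": TCP orientation; "force": force on the tool from outside, world axes, zero at the start; "torque": the same for the moment, N m; "grip_width": opening from 0.0 (shut) to 1.0 (fully open).
Only numpy, scipy, OpenCV 4.12 (cv2) and the standard library are available. Lean on these libraries where they do the work, as an engineer would, in place of code of your own. Each camera call takes 0.05 s, during which the arm holds its last target. There are 200 camera calls.

## Working session

There is one attempt and no reset: what is moved stays moved. The work goes in short steps, Python scripts to look and compute and a tool call to move; the robot and the scene stay as the last step left them, time stands still between calls to the robot, and variables do not carry over. Pictures are saved under pics/ and viewed, about 8 in all and at most 12, crops included, and the job is handed in when it is done.

Besides the shell and the picture viewer there is one more tool, called after "Request:" as name(argument=value, ...), one argument or row to a line, values as JSON. send_rows: Moves the arm, as the interface text tells. Its arguments: {"type":"object","properties":{"commands":{"type":"string"},"grip_force":{"type":"number"}},"required":["commands"]}

```bash
mkdir -p pics; ls; python3 - <<'E'
from bench import manip
import cv2,numpy as np
s=manip.get_state();print({k:np.round(v,3).tolist() for k,v in s.items()})
for n in("scene","top"):
    p,d=manip.snapshot(n);cv2.imwrite(f"pics/{n}0.png",p[...,::-1]);np.save(f"pics/{n}0_d.npy",d)
    c=manip.camera_params(n);print(n,{k:np.round(v,3).tolist() for k,v in c.items()})
print(manip.camera_params("wrist"))
E
```

```text
pics
{'time_s': 0.0, 'joints': [-1.045, 0.359, 0.011, -0.0, -1.224, -0.288], 'joint_vel': [0.001, 0.0, -0.0, 0.0, -0.001, -0.0], 'joint_torque': [0.0, -58.332, 29.343, 6.937, -0.006, 0.0], 'ee_pos': [158.838, -655.523, 230.355], 'orientation': [0.703, -0.702, -0.084, 0.084], 'force': [-0.368, 0.773, -1.022], 'torque': [0.008, -0.024, -0.013], 'grip_width': 1.002}
scene {'camera_matrix': [[523.875, 0.0, 322.755], [0.0, 523.875, 238.677], [0.0, 0.0, 1.0]], 'R': [[0.305, 0.952, 0.008], [0.711, -0.222, -0.667], [-0.634, 0.209, -0.745]], 't': [-120.75, -318.666, 1639.312]}
top {'camera_matrix': [[615.552, 0.0, 314.469], [0.0, 615.552, 239.55], [0.0, 0.0, 1.0]], 'R': [[-0.002, -1.0, 0.007], [-0.994, 0.001, -0.109], [0.109, -0.007, -0.994]], 't': [-28.395, 530.421, 1668.577]}
{'camera_matrix': array([[399.1735142 ,   0.        , 315.41634352],
       [  0.        , 399.1735142 , 232.50092482],
       [  0.        ,   0.        ,   1.        ]]), 'tool_from_camera': array([[-2.30481012e-04,  9.47389552e-01,  3.20082777e-01,
        -8.22007616e+01],
       [ 3.89297719e-05, -3.20082777e-01,  9.47389579e-01,
        -1.41402388e+02],
       [ 9.99999973e-01,  2.30816058e-04,  3.68913432e-05,
        -9.38729704e-01],
       [ 0.00000000e+00,  0.00000000e+00,  0.00000000e+00,
         1.00000000e+00]])}
```

View pics/top0.png

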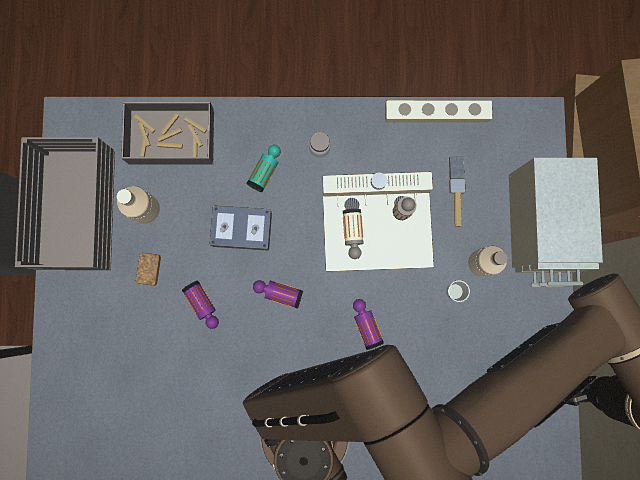

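View pics/scene0.png

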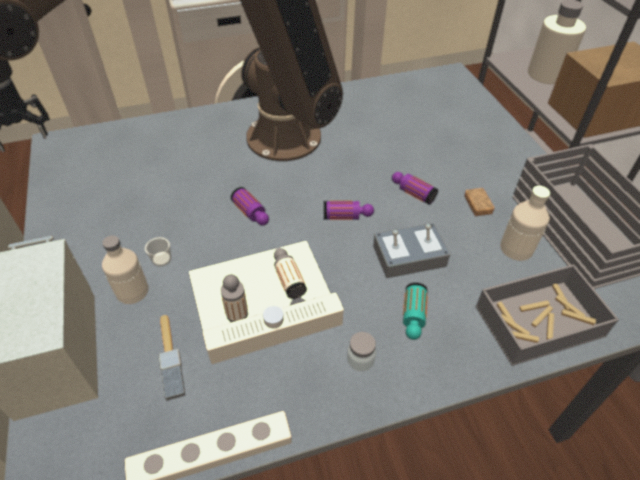

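The top view shows the white dock at (325-432, 172-270). In its left bay lies a white canister, with ball at (354,252) and foot at (352,205). The spare stands at (404,207), and the switch box is at (240,227) with toggles near (224,228) and (257,228). The purple ones (200,303), (278,293), (367,323) and the turquoise one (264,168) are look-alikes and not in the dock, so the white lying canister at (352,228) is the one meant. I'll confirm with an enlarged crop and measure.

```bash
cat > h.py <<'E'
from bench import manip
import cv2,numpy as np
def ray(n,uv,z):
    "pixels -> world points on plane height z"
    c=manip.camera_params(n);K,R,t=c["camera_matrix"],np.array(c["R"]),np.array(c["t"])
    uv=np.atleast_2d(np.array(uv,float));d=np.c_[uv,np.ones(len(uv))]@np.linalg.inv(K).T@R
    C=-R.T@t;return C+d*((z-C[2])/d[:,2])[:,None]
def cloud(n,dep):
    c=manip.camera_params(n);K,R,t=c["camera_matrix"],np.array(c["R"]),np.array(c["t"])
    v,u=np.mgrid[:480,:640];d=np.stack([u,v,np.ones_like(u)],-1)@np.linalg.inv(K).T*dep[...,None]
    return (d-t)@R
E
python3 - <<'E'
from h import *
im=cv2.imread("pics/top0.png");d=np.load("pics/top0_d.npy");P=cloud("top",d)
cv2.imwrite("pics/crop1.png",cv2.resize(im[165:280,200:440],None,fx=3.3,fy=3.3,interpolation=cv2.INTER_CUBIC))
X,Y,Z=P[...,0],P[...,1],P[...,2]
def rect(m,name,sub):
    m=(m&sub).astype(np.uint8);m=cv2.morphologyEx(m,cv2.MORPH_OPEN,np.ones((3,3)))
    pts=P[m>0];r=cv2.minAreaRect(pts[:,:2].astype(np.float32));print(name,len(pts),np.round(r[0],1),np.round(r[1],1),round(r[2],2),'z',np.round(np.percentile(pts[:,2],[5,50,95]),1));return pts
v,u=np.mgrid[:480,:640]
S=lambda a,b,c,e:(u>a)&(u<b)&(v>c)&(v<e)
dk=S(315,440,165,275)
rect((Z>6)&(Z<18),"deck",dk)
h=rect((Z>56)&(Z<68)&(v<195),"housing",dk)
w=(im.min(2)>170)
rect(w&(Z<25),"whitedeck",dk)
b=rect((Z>43)&(Z<55),"box",S(205,280,195,255))
rect((Z>60),"tips",S(205,240,195,255));rect((Z>60),"tips",S(241,280,195,255))
c=rect((Z>26)&(Z<70),"canister",S(338,368,195,262))
sp=rect((Z>100),"spare",S(385,420,190,225))
for a,bb in((338,368),):
    for r in range(192,264,3):
        m=S(a,bb,r-1,r+3)&(Z>28)&(Z<75)
        if m.sum()>5: print(r,np.round([X[m].mean(),Y[m].mean(),np.ptp(Y[m]),Z[m].max()],1))
E
```

```text
deck 4221 [ 555.6 -206. ] [211.  300.6] 1.96 z [ 7.  11.9 16.9]
housing 1127 [ 685.  -200.9] [ 50.3 298.4] 1.81 z [56.9 61.5 66.6]
whitedeck 6388 [ 555.8 -206.3] [210.6 299.9] 2.12 z [ 4.9 11.7 18.4]
box 1475 [563.8 174.9] [159.6 109.8] 86.38 z [44.4 49.5 54.1]
tips 22 [553.1 217.7] [11.8 12.2] 89.64 z [81.7 89.4 95. ]
tips 19 [547.4 133.5] [11.7  7.9] 2.17 z [82.7 88.8 94.8]
canister 794 [ 544.8 -135. ] [134.2  52.6] 2.85 z [40.1 55.3 65.5]
spare 288 [ 491.5 -150.2] [ 48.7 395.3] 44.57 z [102.3 130.2 149.5]
192 [ 657.9 -132.6   78.7   62.9]
207 [ 610.9 -134.8   36.8   64.8]
210 [ 605.7 -130.4   46.9   67. ]
213 [ 597.4 -130.3   46.7   68.4]
216 [ 589.2 -131.6   49.8   71.1]
219 [ 580.8 -131.5   49.4   67. ]
222 [ 572.6 -131.4   49.3   67.4]
225 [ 564.6 -132.8   52.5   71.5]
228 [ 556.2 -134.    50.9   68.3]
231 [ 547.9 -133.9   49.5   69.7]
234 [ 539.7 -133.8   49.1   71.8]
237 [ 531.5 -133.9   48.8   67.4]
240 [ 523.2 -135.    46.6   67.5]
243 [ 516.7 -135.1   49.5   69.7]
246 [ 507.5 -137.9   24.2   59.7]
249 [ 499.1 -137.8   30.5   60. ]
252 [ 491.3 -137.5   35.9   59.8]
255 [ 483.6 -138.    28.9   55.1]
258 [ 478.3 -138.5   14.3   47.3]
```

View pics/crop1.png

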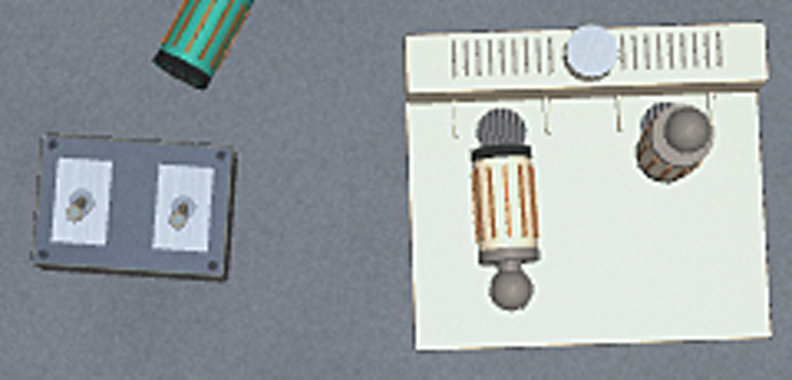

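The crop confirms it: a white lying canister with black foot toward the stop (black band at crop (500,152), ball at (511,288)), in the left bay. Its toggle is therefore the left one, at crop (78,208). Measured: ball about (495,-138,37), foot about (613,-130), stop at x≈658, bay_left about (631,-133), dock yaw about 0.034. These agree with the given sizes.

```bash
cat >> h.py <<'E'
from scipy.spatial.transform import Rotation as Ro
def tool():
    s=manip.get_state();q=s["orientation"];return np.array(s["ee_pos"]),Ro.from_quat([q[1],q[2],q[3],q[0]]).as_matrix(),s
def want(yaw):
    "tool y down, z along the left direction turned by yaw"
    z=np.array([-np.sin(yaw),np.cos(yaw),0]);y=np.array([0,0,-1.]);return np.c_[np.cross(y,z),y,z]
def togo(yaw):
    p,R,s=tool();out=[]
    for f in(0,np.pi):
        W=want(yaw+f);out.append(np.round(Ro.from_matrix(W@R.T).as_rotvec(),3).tolist())
    return p.round(1),out,np.round(s["joints"],2),R.round(3)
E
python3 -c "
from h import *
print(*togo(0.07),sep='\n')"
```

```text
[ 158.9 -655.6  230.4]
[[-0.001, -0.0, -0.168], [0.001, -0.002, 2.974]]
[-1.04  0.36  0.01 -0.   -1.22 -0.29]
[[ 0.972 -0.    -0.235]
 [ 0.235  0.001  0.972]
 [-0.    -1.     0.001]]
```

Request:
send_rows(
  commands="20 30 0 0 0 -0.02 85;20 30 0 0 0 -0.02 85;20 30 0 0 0 -0.02 85;20 30 0 0 0 -0.02 85;20 30 0 0 0 -0.02 85;20 30 0 0 0 -0.02 85;20 30 0 0 0 -0.02 85;20 30 0 0 0 -0.02 85;20 30 0 0 0 0 85;20 30 0 0 0 0 85",
  grip_force=20,
)

```text
time_s: 0.93
ee_pos: [358.4, -344.9, 223.3]
orientation: [0.71, -0.703, -0.018, 0.023]
force: [1.3, -0.6, -0.4]
grip_width: 0.994
```

Request:
send_rows(
  commands="20 30 0 0 0 0 85;20 30 0 0 0 0 85;20 30 0 0 0 0 85;20 30 0 0 0 0 85;20 30 0 0 0 0 85;15 30 0 0 0 0 85;0 0 0 0 0 0 85",
)

```text
time_s: 1.52
ee_pos: [478.6, -150.0, 222.8]
orientation: [0.711, -0.703, -0.02, 0.024]
force: [0.5, -0.1, 0.3]
grip_width: 0.994
```

```bash
python3 -c "
from h import *
print(*togo(0.07),manip.get_state()['time_s'],sep='\n')"
```

```text
[ 478.6 -150.   222.8]
[[-0.011, -0.006, 0.008], [-0.009, 0.017, -3.133]]
[ 0.08  0.08 -0.36 -0.01 -1.13 -1.58]
[[ 0.998 -0.006 -0.062]
 [ 0.062  0.011  0.998]
 [-0.005 -1.     0.011]]
1.5167
```

```bash
python3 - <<'E'
from h import *
p,R,s=tool();pic,d=manip.snapshot("wrist");cv2.imwrite("pics/w1.png",pic[...,::-1])
c=manip.camera_params("wrist");T=c["tool_from_camera"];v,u=np.mgrid[:480,:640]
d=d.astype(float);C=np.stack([u,v,np.ones_like(u)],-1)@np.linalg.inv(c["camera_matrix"]).T*d[...,None]
W=(C@T[:3,:3].T+T[:3,3])@R.T+p
X,Y,Z=W[...,0],W[...,1],W[...,2];ok=d>0
for lo in range(470,640,8):
    m=ok&(X>=lo)&(X<lo+8)&(abs(Y+135)<40)&(Z>24)&(Z<80)
    if m.sum()>10: print(lo+4,m.sum(),np.round([Y[m].min(),Y[m].max(),Y[m].mean(),np.percentile(Z[m],98)],1))
m=ok&(X>450)&(X<506)&(abs(Y+138)<25)&(Z>30)&(Z<70)
A=W[m];L=np.linalg.lstsq(np.c_[2*A,np.ones(len(A))],(A**2).sum(1),rcond=None)[0];print("sphere",L[:3].round(1),np.sqrt(L[3]+L[:3]@L[:3]))
m=ok&(Z<20)&(X<600)&(X>465);print("deck z",np.median(Z[m]))
E
```

```text
474 30 [-143.2 -133.1 -138.4   41.6]
482 389 [-153.8 -123.9 -139.1   51.1]
490 419 [-156.  -121.9 -139.4   54. ]
498 336 [-155.7 -121.7 -139.4   54.3]
506 180 [-153.6 -122.8 -138.9   52.3]
514 526 [-147.1 -112.2 -129.7   59.9]
522 749 [-162.3 -112.2 -141.7   61.8]
530 474 [-161.  -111.8 -137.2   61.6]
538 529 [-161.5 -109.3 -135.9   62.1]
546 490 [-161.2 -108.7 -135.6   62.3]
554 475 [-160.8 -108.8 -135.9   62.5]
562 479 [-160.5 -108.  -135.1   62.2]
570 468 [-160.1 -107.3 -134.4   62.4]
578 449 [-158.8 -106.6 -133.7   62.5]
586 438 [-158.4 -106.6 -133.3   62.3]
594 411 [-158.1 -106.3 -133.1   62.2]
602 420 [-156.7 -106.5 -132.2   61.6]
610 350 [-156.2 -106.1 -133.3   61.8]
sphere [ 494.9 -138.6   36.3] 17.522334883916056
deck z 9.66938400473623
```

Request:
send_rows(
  commands="8 6 -40 -0.005 0 0 85;8 5 -40 -0.005 0 0 85;0 0 -40 0 0 0 85;0 0 -35 0 0 0 85;0 0 0 0 0 0 85",
)

```text
time_s: 1.98
ee_pos: [494.5, -141.3, 66.8]
orientation: [-0.707, 0.707, 0.024, -0.022]
force: [-0.9, -0.3, 0.5]
grip_width: 0.997
```

Request:
send_rows(
  commands="0 2 -25 0 0 0 85;0 0 -18 0 0 0 85;0 0 -4 0 0 0 85;0 0 0 0 0 0 85",
)

```text
time_s: 2.32
ee_pos: [494.2, -142.3, 21.3]
orientation: [-0.706, 0.707, 0.022, -0.022]
force: [0.0, 0.8, 0.6]
grip_width: 0.996
```

Request:
send_rows(
  commands="0 4 -3 0 0 0 85;0 0 0 0 0 0 85;0 0 0 0 0 0 30;0 0 0 0 0 0 30;0 0 0 0 0 0 30;0 0 0 0 0 0 30;0 0 0 0 0 0 30;0 0 0 0 0 0 30;0 0 0 0 0 0 30",
  grip_force=20,
)

```text
time_s: 3.07
ee_pos: [498.6, -138.6, 26.0]
orientation: [-0.706, 0.707, 0.026, -0.018]
force: [0.5, -0.3, -2.8]
grip_width: 0.403
```

```bash
python3 - <<'E'
from h import *
for i in range(2):
    p,R,s=tool();print(p.round(1),np.round(s['force'],1),np.round(s['torque'],2),s['grip_width'],R.round(3).tolist())
    pic,d=manip.snapshot("wrist")
cv2.imwrite("pics/w2.png",pic[...,::-1])
E
```

```text
[ 498.6 -138.6   26. ] [ 0.5 -0.3 -2.8] [-0.07 -0.14 -0.07] 0.4030398136142498 [[0.998, 0.012, -0.063], [0.063, -0.001, 0.998], [0.011, -1.0, -0.002]]
[ 498.5 -138.6   26. ] [-0.  -0.8 -1.7] [-0.04 -0.13 -0.02] 0.4064785812585196 [[0.998, 0.011, -0.063], [0.063, -0.001, 0.998], [0.011, -1.0, -0.002]]
```

View pics/w2.png

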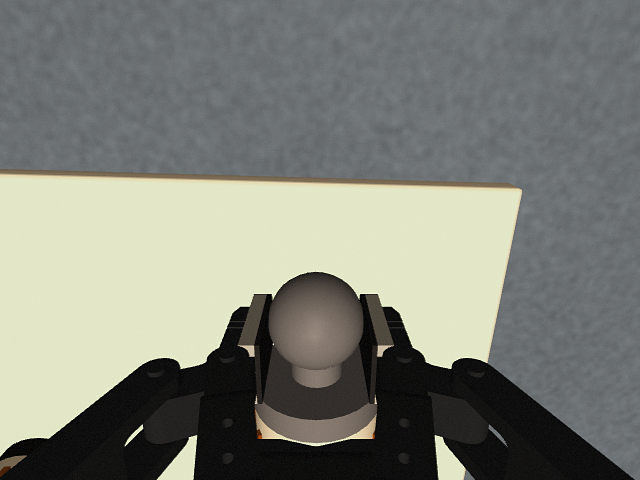

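```bash
cat >> h.py <<'E'
def wcloud(name=None):
    p,R,s=tool();pic,d=manip.snapshot("wrist")
    if name: cv2.imwrite(name,pic[...,::-1])
    c=manip.camera_params("wrist");T=c["tool_from_camera"];v,u=np.mgrid[:480,:640]
    d=d.astype(float);C=np.stack([u,v,np.ones_like(u)],-1)@np.linalg.inv(c["camera_matrix"]).T*d[...,None]
    L=C@T[:3,:3].T+T[:3,3];return L,L@R.T+p,d,pic
def sphere(A):
    L=np.linalg.lstsq(np.c_[2*A,np.ones(len(A))],(A**2).sum(1),rcond=None)[0];return L[:3].round(1),np.sqrt(L[3]+L[:3]@L[:3]).round(1)
E
python3 - <<'E'
from h import *
L,W,d,pic=wcloud()
v,u=np.mgrid[:480,:640];m=((u-316)**2+(v-315)**2<38**2)&(d>0)
print("ball world",sphere(W[m]),"tool",sphere(L[m]))
for n,(a,b,c,e) in dict(padL=(256,268,296,340),padR=(364,376,296,340)).items():
    q=L[c:e,a:b].reshape(-1,3);print(n,q.min(0).round(1),q.max(0).round(1),np.median(q,0).round(1))
E
```

```text
ball world (array([ 494. , -139.6,   37.5]), np.float64(16.2)) tool (array([ -4.5, -11.6,  -0.8]), np.float64(16.2))
padL [ -82.1 -141.4  -23.4] [-1.  -5.  -0.9] [-10.6 -19.6 -19.3]
padR [-11.5 -34.7  16.2] [-1.1 -5.1 21.8] [-10.6 -19.5  17.6]
```

Request:
send_rows(
  commands="8 0 0 0 0 0 30;10 0 0 0 0 0 30;10 0 0 0 0 0 30;8 0 0 0 0 0 30;4 0 0 0 0 0 30;0 0 0 0 0 0 30",
)

```text
time_s: 3.72
ee_pos: [527.4, -140.4, 25.6]
orientation: [-0.706, 0.708, 0.017, -0.027]
force: [1.2, 1.5, 0.8]
grip_width: 0.401
```

Request:
send_rows(
  commands="6 0.5 0 0 0 0 30;6 0.5 0 0 0 0 30;5 0.5 0 0 0 0 30;4 0 0 0 0 0 30;0 0 0 0 0 0 30",
)

```text
time_s: 4.13
ee_pos: [540.9, -140.3, 25.6]
orientation: [-0.705, 0.708, 0.01, -0.032]
force: [2.4, -0.1, 0.9]
grip_width: 0.407
```

```bash
python3 - <<'E'
from h import *
print(*togo(0.05))
L,W,d,pic=wcloud()
v,u=np.mgrid[:480,:640];m=((u-316)**2+(v-315)**2<38**2)&(d>0)
print("ball world",sphere(W[m]),"tool",sphere(L[m]))
E
```

```text
[ 540.9 -140.3   25.6] [[0.005, -0.031, -0.011], [0.048, 0.007, 3.131]] [ 0.1   0.4  -0.46  0.   -0.73 -1.61] [[ 0.998 -0.031 -0.061]
 [ 0.061 -0.005  0.998]
 [-0.031 -1.    -0.003]]
ball world (array([ 536.9, -141.3,   37.3]), np.float64(16.3)) tool (array([ -4.4, -11.6,  -0.8]), np.float64(16.3))
```

Request:
send_rows(
  commands="0 0 8 0 -0.01 0 30;0 0 12 0 -0.01 0 30;0 0 12 0 -0.01 0 30;2 1 11 0 0 0 30;3 1 10 0 0 0 30;2 0 6 0 0 0 30;0 0 0 0 0 0 30",
)

```text
time_s: 4.77
ee_pos: [547.8, -137.9, 90.9]
orientation: [-0.705, 0.708, 0.023, -0.019]
force: [0.4, -0.2, -3.3]
grip_width: 0.405
```

```bash
python3 - <<'E'
from h import *
print(*togo(0.05))
L,W,d,pic=wcloud("pics/w3.png")
pic,d=manip.snapshot("scene");cv2.imwrite("pics/s3.png",cv2.resize(pic[200:380,160:440,::-1],None,fx=2.5,fy=2.5))
E
```

```text
[ 547.8 -137.9   90.9] [[0.004, 0.005, -0.01], [-0.008, 0.007, 3.132]] [ 0.1   0.31 -0.42  0.01 -0.84 -1.62] [[ 0.998  0.005 -0.06 ]
 [ 0.06  -0.004  0.998]
 [ 0.005 -1.    -0.005]]
```

View pics/s3.png

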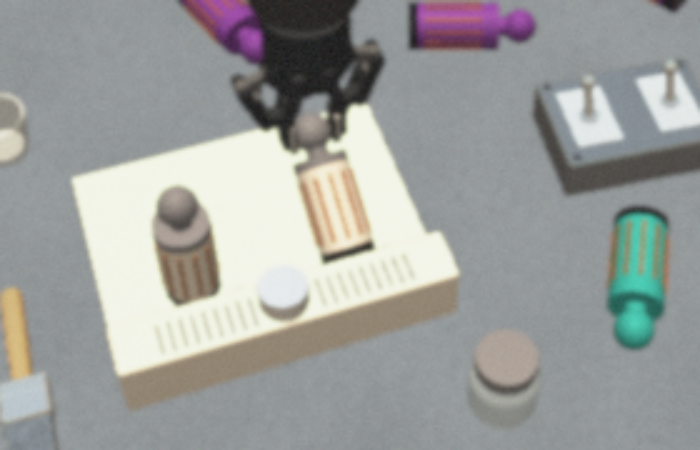

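The canister is swinging in the grip (ball at crop (312,130), foot at (345,250) behind the housing), at about 37° with its foot down by the stop. I'll continue along the arc.

Request:
send_rows(
  commands="9 1 7 0 0 0 30;10 1 7 0 0 0 30;11 1 6 0 0 0 30;11 1 3 0 0 0 30;11 1 2 0 0 0 30;6 0 1 0 0 0 30;0 0 0 0 0 0 30",
)

```text
time_s: 5.45
ee_pos: [594.2, -135.3, 114.8]
orientation: [-0.705, 0.709, 0.012, -0.028]
force: [-1.4, 1.0, 1.0]
grip_width: 0.404
```

Request:
send_rows(
  commands="3 0 6 0 -0.01 0 30;9 1 3 0 -0.01 0 30;9 1 1 0 -0.005 0 30;9 1 0 0 0 0 30;8 0 0 0 0 0 30;4 0 0 0 0 0 30;0 0 0 0 0 0 30",
)

```text
time_s: 6.03
ee_pos: [642.6, -131.7, 125.2]
orientation: [-0.704, 0.709, 0.022, -0.018]
force: [-0.4, 1.0, 0.4]
grip_width: 0.352
```

```bash
python3 - <<'E'
from h import *
print(*togo(0.05))
L,W,d,pic=wcloud("pics/w4.png")
v,u=np.mgrid[:480,:640];m=((u-316)**2+(v-315)**2<38**2)&(d>0)
print("ball world",sphere(W[m]),"tool",sphere(L[m]))
pic,d=manip.snapshot("scene");cv2.imwrite("pics/s4.png",cv2.resize(pic[200:380,160:440,::-1],None,fx=2.5,fy=2.5))
E
```

```text
[ 642.6 -131.7  125.2] [[0.007, 0.006, -0.007], [-0.01, 0.01, 3.134]] [ 0.1   0.4  -0.18  0.01 -0.98 -1.62] [[ 0.998  0.006 -0.057]
 [ 0.057 -0.007  0.998]
 [ 0.006 -1.    -0.007]]
ball world (array([ 684.9, -128.8,   53.5]), np.float64(20.0)) tool (array([41.9, 72. ,  1.1]), np.float64(20.0))
```

View pics/s4.png

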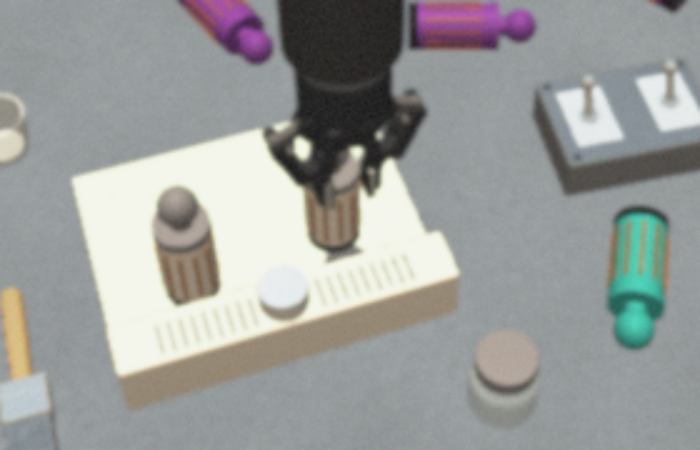

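View pics/w4.png

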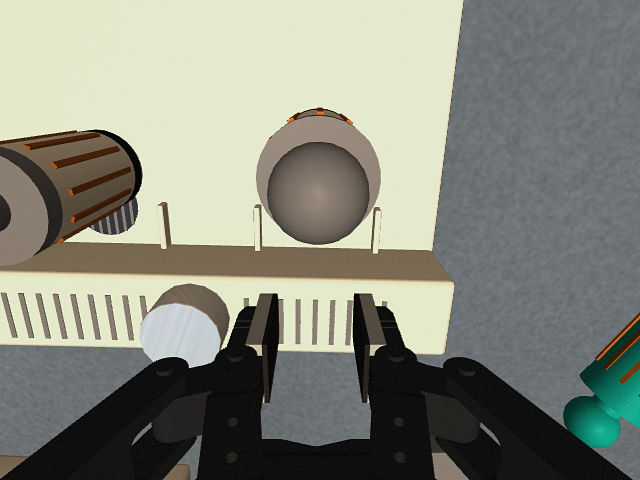

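```bash
python3 - <<'E'
from h import *
pic,d=manip.snapshot("scene");P=cloud("scene",d);X,Y,Z=P[...,0],P[...,1],P[...,2]
s=manip.get_state();print(s['time_s'],s['grip_width'],np.round(s['force'],1))
# canister lower body points seen from the far side
for lo in range(14,110,8):
    m=(Z>lo)&(Z<lo+8)&(abs(Y+133)<45)&(X>520)&(X<655)&(d>0)
    if m.sum()>5: print(lo,m.sum(),'x',np.percentile(X[m],[5,50,95]).round(1),'y',np.percentile(Y[m],[3,50,97]).round(1))
E
```

```text
6.1833 0.35034358233503576 [-0.9 -0.5 -0.2]
14 111 x [546.1 609.6 626.5] y [-176.  -145.8  -91.5]
22 48 x [598.8 612.6 628.6] y [-167.7 -139.7 -104.8]
30 44 x [595.  613.4 617.4] y [-161.3 -142.9 -119.4]
38 47 x [598.  612.6 617.2] y [-160.7 -141.3 -116. ]
46 43 x [592.4 612.3 616.2] y [-161.1 -145.9 -115.7]
54 48 x [595.9 613.7 617.9] y [-160.6 -140.  -115.7]
62 49 x [597.1 613.1 617.1] y [-161.3 -140.5 -116. ]
70 50 x [592.8 612.8 618. ] y [-161.1 -139.4 -112.2]
78 35 x [593.4 609.8 616. ] y [-161.3 -137.6 -113.7]
86 38 x [592.5 612.7 617.7] y [-160.5 -132.6 -113.5]
94 28 x [603.  614.7 617.2] y [-159.1 -132.6 -116.6]
102 100 x [584.3 603.4 615.8] y [-153.5 -125.2 -112.5]
```

The wrist view shows that the ball slipped out of the light grip. The canister itself came up standing, with ball at (318,193), about 40 mm short of the vent, and nothing else moved. I'll measure the ball, re-grip it firmly and slide it forward to the stop.

```bash
python3 - <<'E'
from h import *
L,W,d,pic=wcloud()
v,u=np.mgrid[:480,:640];m=((u-318)**2+(v-193)**2<44**2)&(d>0)
print("ball world",sphere(W[m]),"tool",sphere(L[m]), W[m][:,2].max())
m=(d>0)&(abs(W[...,1]+135)<60)&(W[...,2]>100)&(W[...,2]<110)&(W[...,0]<620);q=W[m];print("collar",q[:,0].min(),q[:,1].min(),q[:,1].max())
E
```

```text
ball world (array([ 592.2, -134.6,  129.8]), np.float64(17.0)) tool (array([-49. ,  -5. ,  -0.1]), np.float64(17.0)) 148.58474117797653
collar 567.1265638986472 -159.96860103276194 -109.1811338203452
```

Request:
send_rows(
  commands="0 0 30 0 0 0 85;0 0 30 0 0 0 85;0 0 0 0 0 0 85",
)

```text
time_s: 6.48
ee_pos: [638.1, -132.1, 184.8]
orientation: [-0.704, 0.709, 0.02, -0.02]
force: [0.4, -0.4, 0.9]
grip_width: 0.762
```

Request:
send_rows(
  commands="-20 -1 0 0.003 0 0 85;-18 -1 0 0 0 0 85;-8 0 0 0 0 0 85;0 0 0 0 0 0 85",
)

```text
time_s: 6.82
ee_pos: [590.8, -134.2, 187.0]
orientation: [-0.706, 0.708, 0.021, -0.019]
force: [-1.4, -0.2, 0.0]
grip_width: 0.995
```

Request:
send_rows(
  commands="0 0 -25 0 0 0 85;0 0 -25 0 0 0 85;1 0 -18 0 0 0 85;0 0 -5 0 0 0 85;0 0 0 0 0 0 85",
)

```text
time_s: 7.23
ee_pos: [594.4, -134.3, 114.3]
orientation: [-0.705, 0.708, 0.024, -0.016]
force: [-0.1, -1.5, -0.2]
grip_width: 1.001
```

```bash
python3 - <<'E'
from h import *
print(*togo(0.05))
E
```

```text
[ 594.4 -134.3  114.3] [[0.004, 0.011, -0.007], [-0.017, 0.006, 3.134]] [ 0.1   0.34 -0.3   0.01 -0.92 -1.62] [[ 0.998  0.011 -0.057]
 [ 0.057 -0.004  0.998]
 [ 0.01  -1.    -0.004]]
```

Request:
send_rows(
  commands="-2 0 -1 0 0.005 0 40;0 0 -1 0 0 0 30;0 0 0 0 0 0 30;0 0 0 0 0 0 30;0 0 0 0 0 0 30;0 0 0 0 0 0 30;0 0 0 0 0 0 30;0 0 0 0 0 0 30",
  grip_force=80,
)

```text
time_s: 7.9
ee_pos: [594.2, -134.1, 115.1]
orientation: [-0.705, 0.708, 0.023, -0.018]
force: [0.8, -0.2, -2.6]
grip_width: 0.384
```

```bash
python3 - <<'E'
from h import *
print(*togo(0.05))
L,W,d,pic=wcloud("pics/w5.png")
v,u=np.mgrid[:480,:640];m=((u-316)**2+(v-315)**2<30**2)&(d>0)
print("ball world",sphere(W[m]),"tool",sphere(L[m]))
E
```

```text
[ 594.2 -134.1  115.1] [[0.004, 0.008, -0.007], [-0.012, 0.006, 3.134]] [ 0.1   0.34 -0.3   0.01 -0.92 -1.62] [[ 0.998  0.008 -0.057]
 [ 0.057 -0.004  0.998]
 [ 0.008 -1.    -0.004]]
ball world (array([ 588.7, -135.1,  131.9]), np.float64(13.7)) tool (array([ -5.4, -16.9,  -0.7]), np.float64(13.7))
```

Request:
send_rows(
  commands="0 0 1.5 0 0 0 30;8 0 0 0 0 0 30;10 0.5 0 0 0 0 30;10 0.5 0 0 0 0 30;7 0 0 0 0 0 30;0 0 0 0 0 0 30",
)

```text
time_s: 8.45
ee_pos: [632.0, -132.8, 115.1]
orientation: [-0.706, 0.708, 0.022, -0.018]
force: [0.6, 0.2, -2.2]
grip_width: 0.378
```

```bash
python3 - <<'E'
from h import *
print(*togo(0.05))
L,W,d,pic=wcloud()
v,u=np.mgrid[:480,:640];m=((u-316)**2+(v-315)**2<30**2)&(d>0)
print("ball world",sphere(W[m]),"tool",sphere(L[m]))
E
```

```text
[ 632.  -132.8  115.1] [[0.003, 0.005, -0.007], [-0.008, 0.005, 3.135]] [ 0.1   0.4  -0.21  0.   -0.96 -1.61] [[ 0.998  0.005 -0.057]
 [ 0.057 -0.003  0.998]
 [ 0.005 -1.    -0.004]]
ball world (array([ 626.5, -133.8,  132.1]), np.float64(13.6)) tool (array([ -5.5, -17. ,  -0.7]), np.float64(13.6))
```

Request:
send_rows(
  commands="1 0 -1 0 0 0 30;0 0 0 0 0 0 30;0 0 0 0 0 0 85;0 0 0 0 0 0 85;0 0 0 0 0 0 85;0 0 0 0 0 0 85;0 0 0 0 0 0 85",
  grip_force=20,
)

```text
time_s: 9.08
ee_pos: [634.4, -133.2, 117.3]
orientation: [-0.705, 0.708, 0.024, -0.017]
force: [0.4, 0.4, 0.2]
grip_width: 0.996
```

Request:
send_rows(
  commands="0 0 15 0 0 0 85;0 0 30 0 0 0 85;0 0 40 0 0 0 85;0 0 40 0 0 0 85;0 0 40 0 0 0 85;-20 20 0 0 0 0 85;-25 30 0 0 0 0 85;-25 30 0 0 0 0 85;-10 10 0 0 0 0 85;0 0 0 0 0 0 85",
)

```text
time_s: 9.92
ee_pos: [548.9, -42.6, 291.0]
orientation: [-0.705, 0.708, 0.023, -0.015]
force: [-0.7, -0.8, -0.0]
grip_width: 0.997
```

```bash
python3 - <<'E'
from h import *
print(*togo(0.05),manip.get_state()["time_s"])
L,W,d,pic=wcloud("pics/w6.png")
pt,d=manip.snapshot("top");cv2.imwrite("pics/top6.png",cv2.resize(pt[150:290,190:450,::-1],None,fx=3,fy=3,interpolation=cv2.INTER_CUBIC))
P=cloud("top",d);v,u=np.mgrid[:480,:640]
ps,ds=manip.snapshot("scene");Q=cloud("scene",ds)
for n,C in(("top",P),("wrist",W),("scene",Q)):
    X,Y,Z=C[...,0],C[...,1],C[...,2]
    m=(np.hypot(X-631,Y+133)<40)&(Z>116)&(Z<152)
    if m.sum()>30: print(n,"ball",m.sum(),sphere(C[m]))
    for lo in(20,50,80):
        m=(np.hypot(X-631,Y+133)<40)&(Z>lo)&(Z<lo+20)
        if m.sum()>10:print(n,lo,m.sum(),np.percentile(X[m],[2,98]).round(1),np.percentile(Y[m],[2,98]).round(1))
for n,s in(("L",1),("R",-1)):
    X,Y,Z=P[...,0],P[...,1],P[...,2];m=(abs(X-563)<45)&(abs(Y-(175+42*s))<25)&(Z>74)&(Z<100);print("tip",n,m.sum(),P[m].mean(0).round(1),P[m].max(0).round(1))
    X,Y,Z=Q[...,0],Q[...,1],Q[...,2];m=(abs(X-563)<45)&(abs(Y-(175+42*s))<25)&(Z>74)&(Z<100);print(" sc",n,m.sum(),Q[m].mean(0).round(1))
E
```

```text
[548.9 -42.6 291. ] [[0.004, 0.012, -0.003], [-0.019, 0.006, 3.138]] [ 0.28  0.11 -0.18  0.01 -1.27 -1.8 ] [[ 0.999  0.012 -0.053]
 [ 0.053 -0.004  0.999]
 [ 0.012 -1.    -0.004]] 9.9167
top ball 90 (array([ 630.2, -134.9,  134.9]), np.float64(14.2))
top 20 12 [603.8 643.3] [-172.2 -142.6]
top 50 22 [608.1 669.9] [-159.5 -139.7]
wrist ball 1421 (array([ 632.2, -132.4,  129.2]), np.float64(17.6))
wrist 20 422 [606.4 658. ] [-171.2  -94.2]
wrist 50 502 [606.  664.2] [-154.  -105.2]
wrist 80 482 [606.4 636.3] [-150.6 -107.2]
scene ball 220 (array([ 632.1, -134.3,  131.3]), np.float64(16.5))
scene 20 11 [626.8 637.6] [-169.5  -95.4]
scene 50 184 [634.3 668.5] [-159.2 -109.5]
scene 80 137 [631.4 657.2] [-159.  -108.5]<stdin>:15: RuntimeWarning: Mean of empty slice.
  ret = um.true_divide(
Traceback (most recent call last):
ValueError: zero-size array to reduction operation maximum which has no identity
```

View pics/top6.png

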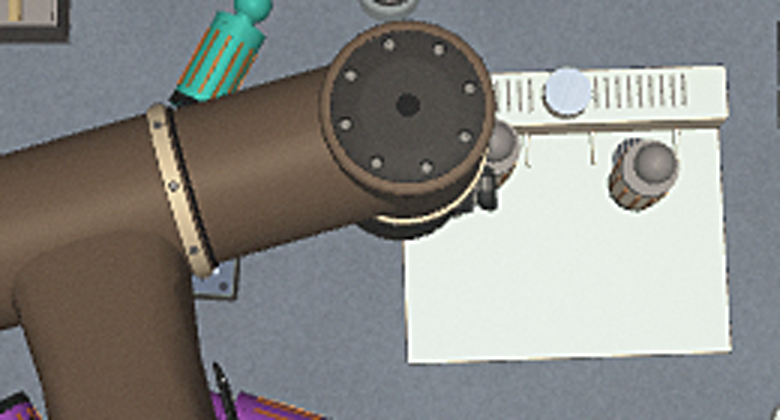

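The canister is verified standing at the vent from two views, with ball (632,-133,130) against bay (631,-133). In the top crop it shows at (500,150), and the spare, tin and others are in place. The box fit gives yaw ≈ -0.063 and the left tip at about (553,218,84), consistent with the geometry. Next is the left toggle, with shut fingers from the robot side.

Request:
send_rows(
  commands="-6 38 0 0 0 -0.02 0;-6 38 0 0 0 -0.02 0;-6 38 0 0 0 -0.02 0;-6 38 0 0 0 -0.02 0;-6 38 0 0 0 -0.02 0;-6 38 0 0 0 -0.01 0;-4 32 0 0 0 0 0;0 0 0 0 0 0 0",
)

```text
time_s: 10.73
ee_pos: [514.9, 219.0, 285.9]
orientation: [-0.703, 0.71, -0.027, 0.031]
force: [0.2, -1.1, 0.6]
grip_width: -0.0
```

Request:
send_rows(
  commands="-4 0 -40 0 0 0 0;-2 0 -40 0 0 0 0;0 0 -40 0 0 0 0;0 0 -40 0 0 0 0;0 0 -25 0 0 0 0;0 0 0 0 0 0 0",
)

```text
time_s: 11.23
ee_pos: [514.4, 219.0, 93.5]
orientation: [-0.703, 0.71, -0.025, 0.032]
force: [-0.8, -0.9, 0.4]
grip_width: 0.001
```

```bash
python3 - <<'E'
from h import *
print(*togo(-0.06))
L,W,d,pic=wcloud("pics/w7.png")
ps,ds=manip.snapshot("scene");Q=cloud("scene",ds)
for n,C in(("scene",Q),("wrist",W)):
  for nm,s in(("L",1),("R",-1)):
    X,Y,Z=C[...,0],C[...,1],C[...,2];m=(abs(X-566)<30)&(abs(Y-(175+42*s))<15)&(Z>72)&(Z<100)
    if m.sum():print(n,nm,m.sum(),C[m].mean(0).round(1))
cv2.imwrite("pics/s7.png",cv2.resize(ps[190:340,200:460,::-1],None,fx=3,fy=3,interpolation=cv2.INTER_CUBIC))
E
```

```text
[514.4 219.   93.5] [[0.011, 0.009, 0.022], [0.014, -0.018, -3.12]] [ 0.76  0.3  -0.43  0.02 -0.84 -2.43] [[ 0.997  0.009  0.082]
 [-0.082 -0.011  0.997]
 [ 0.01  -1.    -0.011]]
scene L 42 [556.4 214.3  82.9]
scene R 41 [550.2 130.7  83.5]
wrist R 890 [545.5 136.1  85.4]
```

View pics/s7.png

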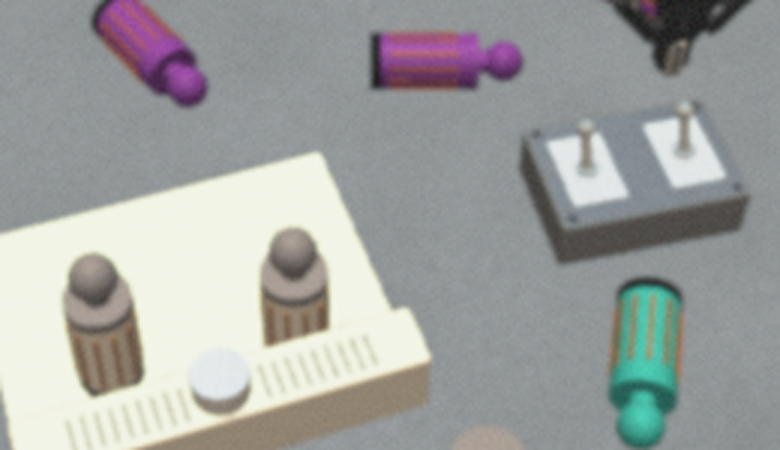

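Both canisters stand upright (ball at (292,250)). Both toggles are off and the shut fingers (672,55) are behind the left toggle (683,110).

Request:
send_rows(
  commands="0 -1 -15 0 0 0 0;5 0 -2 0 0 0 0;8 0 0 0 0 0 0;8 0 0 0 0 0 0;8 0 0 0 0 0 0;6 0 0 0 0 0 0;5 0 0 0 0 0 0;0 0 0 0 0 0 0",
)

```text
time_s: 12.0
ee_pos: [571.0, 222.6, 97.3]
orientation: [0.707, -0.706, 0.017, -0.039]
force: [0.2, 0.2, 0.1]
grip_width: -0.002
```

Request:
send_rows(
  commands="-10 0 5 0 0 0 0;-25 0 10 0 0 0 0;-30 0 20 0 0 0 0;-30 0 30 0 0 0 0;-20 0 30 0 0 0 0;0 0 30 0 0 0 0;0 0 0 0 0 0 0",
)

```text
time_s: 12.58
ee_pos: [448.9, 219.8, 226.2]
orientation: [0.707, -0.706, 0.019, -0.039]
force: [0.6, 0.7, 0.6]
grip_width: 0.001
```

```bash
python3 - <<'E'
from h import *
print(*togo(-0.06))
ps,ds=manip.snapshot("scene");C=cloud("scene",ds)
for nm,s in(("L",1),("R",-1)):
    X,Y,Z=C[...,0],C[...,1],C[...,2];m=(abs(X-566)<35)&(abs(Y-(175+42*s))<18)&(Z>72)&(Z<100)
    if m.sum():print(nm,m.sum(),C[m].mean(0).round(1))
m=(np.hypot(X-631,Y+133)<40)&(Z>116)&(Z<152);print("ball",sphere(C[m]))
cv2.imwrite("pics/s8.png",cv2.resize(ps[100:370,120:520,::-1],None,fx=2,fy=2,interpolation=cv2.INTER_CUBIC))
E
```

```text
[448.9 219.8 226.2] [[0.0, 0.029, 0.022], [0.045, -0.001, -3.119]] [ 0.87  0.05 -0.4   0.03 -1.1  -2.53] [[ 0.996  0.029  0.082]
 [-0.082 -0.001  0.997]
 [ 0.029 -1.     0.002]]
L 30 [581.9 212.8  85.5]
R 41 [550.1 130.8  83.5]
ball (array([ 632.4, -134.2,  131.3]), np.float64(16.6))
```

View pics/s8.png

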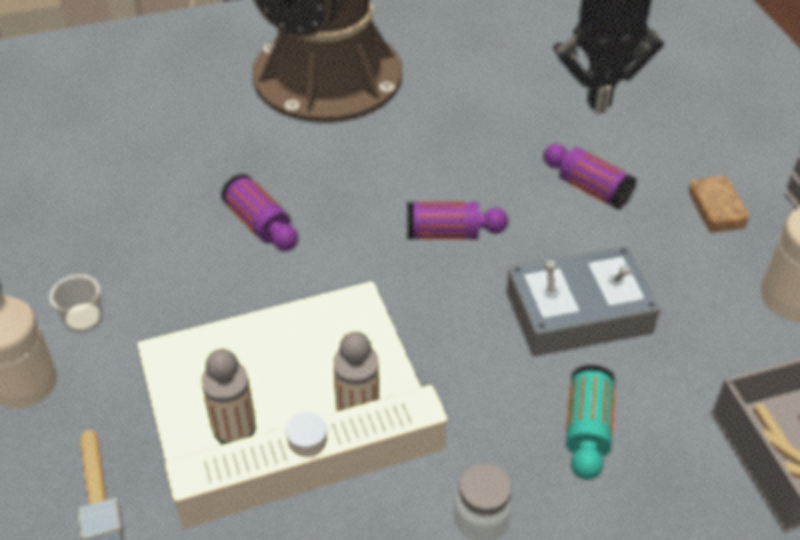

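The left toggle now leans away at (620,273), its tip having moved from x≈556 to 582, which is the on position. The right toggle is unchanged, the canister is upright at the vent, and the arm is clear.

```bash
python3 -c "
from bench import manip
print(manip.close_job())"
```

```text
the job is handed in; nothing more can be done
None
```

The canister now stands upright on the left bay's vent, let go, and the left toggle is on. I handed the job in at about 12.6 s of the 54 s; no verdict is reported.

**How it went:** I gripped the ball lightly, slid the foot to about 3 mm short of the back stop by measurement and raised the ball in an arc. The ball slipped out of the light grip near upright. The canister came up standing on its own, but about 40 mm short of the vent. I re-gripped the ball firmly, slid the canister forward with its foot at deck level, and released it. I then pushed the left toggle over with shut fingers and backed away.

**Last checks:**
- **Canister:** ball centre about (632, -134, 131), against a vent centre of about (631, -133). The foot is about 2 mm off the stop.
- **Toggles:** the left tip moved from x ≈ 556 to 582, about 25.5 mm of the full 28 mm, so I read it as snapped on. The right tip did not move.
- **Surroundings:** the spare, tin and other things in the last picture looked unmoved by eye. I did not measure them.

**Did not go as planned:**
- The grip slip described above.
- During the toggle push the tool ended about 18 mm farther ahead and 20 mm higher than I asked. The force reading at the end of that move was near zero, and nothing else looked disturbed.

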